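# Stack the closed moulds in the carrying tray and bolt the bay

### The job

Build up the column in the carrying tray: set the longer of the two closed plaster block moulds from the bench on the mould already standing in the right-hand bay, then the shorter one on top of that, each laid flat, centred and square on the one beneath, lengthways the same way, and set down gently, never dropped. When the column is complete, slide the bolt of the tray's front rail fully home into its keeper, so that the bay is closed. Leave the bottom mould where it stands and do not disturb anything else on the bench.

Things in the scene. Friction and masses are not known exactly. Their poses are not given: they have to be found in the camera images.
- long_mould_mid (a point): the longer loose mould on the bench: a closed two-part plaster block mould, a plain box 130 mm long (its x), 64 mm wide (its y) and 54 mm high (z up), about 0.42 kg, with a seam round it half-way up and two flush black rubber bands; its point is the centre of the block, half-way up
- short_mould_mid (a point): the shorter loose mould: the same kind of closed plaster block, 96 mm long (its x), 60 mm wide (y) and 48 mm high (z), about 0.26 kg; its point is the centre of the block
- base_mould_mid (a point): the bottom mould of the column, already standing loose in the right-hand bay of the tray, its length roughly from front to back: a closed plaster block 140 mm long (x), 66 mm wide (y), 60 mm high (z), about 0.55 kg; its point is the centre of the block
- carrier: two-bay carrying tray, fast on the bench, its front (bolt side) towards its -x: plywood deck 236 (x) by 336 mm (y), its top 30 mm above the bench, in a grey steel frame; origin on the bench under the middle. Posts and rails end 116 mm above the bench. The right (-y) bay takes the column; the left bay holds a round mould, and along its front lies the fixed channel rail in which the bolt runs
- bay (a point): centre of the deck of the right-hand bay, at deck height; the bay is 105 mm wide (y) between its front posts
- bolt (a joint): travel of the tray's bolt, in m: 0 fully drawn back (bay open), 0.125 fully home, at its end stop, in the keeper. It runs level along the tray's -y direction, has about 2.5 N of friction and stays where it is left
- bolt_knob (a point): centre of the knob of the bolt, to pinch from above: an upright black round grip 18 mm in diameter and 30 mm high (from 15 mm below this point to 15 mm above it), on an 11 mm stem that joins the 14 mm steel rod; the rod's axis lies 35 mm below this point. It moves with the bolt over the channel rail, whose staples end 24 mm below this point
- keeper (a point): middle of the keeper, the staple on the right-hand front post that the rod's end enters, at the height of the rod's axis (105 mm above the bench)
- round_mould: bystander: round two-part plaster mould, 112 mm in diameter, 72 mm high, standing in the left-hand bay; origin at the centre of its underside
- half_mould: bystander: one open half of a plaster mould, 110 x 74 x 30 mm, with a hollow in its top, lying on the bench; origin at the centre of its underside
- sprayer: bystander: blue trigger spray bottle, 74 mm in diameter, 190 mm tall, standing; origin at the centre of its underside
- mallet: bystander: rubber mallet lying on the bench, 290 mm long along its x, head 60 mm thick at its +x end; origin on the bench below the handle
- spatula: bystander: spatula 260 mm long lying along its x on the bench
- bowl: bystander: grey mixing bowl, 144 mm in diameter, 75 mm high; origin at the centre of its underside
- jug: bystander: white jug, 96 mm in diameter, 125 mm high, with a handle; origin at the centre of its underside
There are look-alikes about, which are no part of the job. What is shaped like the part that bears long_mould_mid but pink or turquoise is not meant.

How it is judged:
On the way, in this order (a step that is already met when the one before it is completed fails the run):
1. the longer mould rests flat, centred and square on the bottom mould, let go (horizontal distance between long_mould_mid and base_mould_mid below 0.01 m and z of long_mould_mid in the frame of base_mould_mid between 0.052 and 0.061 m and angle between the x axis of long_mould_mid and the x axis of base_mould_mid, either way round below 0.1 rad and contact force between the fingers and long_mould below 0.1 N), for 0.2 s.
2. the shorter mould rests flat, centred and square on the longer one, let go (horizontal distance between short_mould_mid and long_mould_mid below 0.01 m and z of short_mould_mid in the frame of long_mould_mid between 0.046 and 0.055 m and angle between the x axis of short_mould_mid and the x axis of long_mould_mid, either way round below 0.1 rad and contact force between the fingers and short_mould below 0.1 N), for 0.2 s.
3. the bolt is fully home in its keeper (value of joint bolt above 0.12 m), for 0.2 s.
At the end, for the whole second after the job is handed in: The longer mould lies upright and flat on the bottom mould and the shorter one on the longer, each centred within 10 mm and square within 0.10 rad (6 degrees) on the one beneath, at rest; the bottom mould is within 15 mm of where it stood; the bolt is within 5 mm of its end stop in the keeper (horizontal distance between long_mould_mid and base_mould_mid below 0.01 m and z of long_mould_mid in the frame of base_mould_mid between 0.052 and 0.061 m and angle between the x axis of long_mould_mid and the x axis of base_mould_mid, either way round below 0.1 rad and horizontal distance between short_mould_mid and long_mould_mid below 0.01 m and z of short_mould_mid in the frame of long_mould_mid between 0.046 and 0.055 m and angle between the x axis of short_mould_mid and the x axis of long_mould_mid, either way round below 0.1 rad and angle between each of short_mould_mid, long_mould_mid's own z axis and vertical below 0.05 rad and distance of base_mould_mid from where it was at the start of the episode below 0.015 m and linear speed of each of short_mould, long_mould below 0.02 m/s and value of joint bolt above 0.12 m); the robot touches nothing.
It fails at once if a loose mould is dropped: it falls faster than 0.4 m/s out of the fingers (a fall of about 8 mm) ((linear speed of long_mould above 0.4 m/s and contact force between the fingers and long_mould below 0.05 N) or (linear speed of short_mould above 0.4 m/s and contact force between the fingers and short_mould below 0.05 N)).
It fails at once if the bottom mould is pushed more than 15 mm from where it stood (distance of base_mould_mid from where it was at the start of the episode above 0.015 m).
It fails at once if a bystander is moved by more than 20 mm (distance of any of round_mould, half_mould, sprayer, mallet, spatula, bowl, jug from where it was at the start of the episode above 0.02 m).
It also fails if it takes over 72 s, if anything falls off the work surface, if the arm or the gripper's body presses on something with over 40 N, if the wrist force passes 120 N, or if a joint passes its speed limit or range.

### The arm

A 7-joint arm with a two-finger parallel gripper is mounted at the origin on the work surface. World frame = base frame: x ahead of the robot, y to its left, z up, the work surface at z = 0. Lengths are in m, angles in rad, forces in N, time in s.
With the tool pointing down it reaches from about 0.35 to 0.9 m from the base axis. Payload 8.1 kg.
Tool frame: the origin (TCP) lies midway between the tips of the shut fingers; the grasp point (between the pads) lies 19 mm behind it (arm.hold_point_z is the z of the grasp point in the tool frame, in m); z points along the fingers, y is the line along which they close (so a half turn about z gives the same grasp; the last joint's range is limited). The gripper opens to 92 mm and grips with 3 to 60 N. Pads are 19 mm wide; open, the fingers measure 130 mm over their backs; the gripper's body (75 mm by 190 mm) begins 47 mm behind the grasp point.
Start: joints at [-1.219, 0.434, 0.025, 1.573, -0.012, 1.134, -0.075], TCP at [0.275, 0.561, 0.227] pointing down, gripper open.
Joint ranges: [-2.62, 2.62], [-0.44, 2.09], [-1.27, 1.32], [0.08, 2.57], [-1.32, 4.46], [0.12, 2], [-2.74, 2.74]. Speed limits (rad/s): [2.22, 2.22, 3.01, 3.01, 3.14, 3.14, 3.14].

### API

Orientations are given as a rotation vector (axis times angle).
In Python, from cell import arm, get_image, camera_params, job gives the robot as it stands.
- The arm moves only by the tool send_rows, never from a script. Its argument "deltas" is a list of rows, each a list of 3 entries, a list of its own where there are three numbers: the shift along the world's x, y, z in m, then the turn, a rotation vector about the world's x, y, z in rad, then the finger opening in m, from 0 to 0.0918. In form: [[[tx, ty, tz], [ax, ay, az], gripper], ...]. A call has exactly 10 rows; each row shifts and turns the commanded pose from where the row before left it; what a row does not reach is not made up. A row lasts 1/10 s, in which the tool goes at most 50 mm and 8.59 degrees, less where a joint would pass 70% of its speed; a pose out of reach is approached as far as the arm can. A call with a gripper value outside its range is refused whole. The fingers move at their own pace and stop on an object; "force" is the grip in N (left out, the last holds). Time passes only in rows, so rows that do not move let the fingers close, or fill a call up. It gives the time, the measured TCP pose, the force and the opening at its end, in the units of the state.
- arm.observe(): the state, without advancing time (a new reading comes with each control period).
- get_image(name): name is "side" or "top" or "wrist"; returns the picture (400x640x3 uint8, red, green, blue); there is no depth.
- camera_params(name): a dict with "fov_y" (degrees; the focal length in pixels is half the picture's height over the tangent of half this angle, whatever the lens; pixels are square), "cx", "cy" (the principal point, pixels), "rvec" (rotation vector, rad) and "tvec" (3), from world to camera coordinates, as OpenCV has them. Camera axes: x right, y down, z forward; pixel columns grow to the right and rows downward; lengths in m; the calibration is good to about 2 mm. A picture is of the moment at which its call begins: read the wrist's pose just before it. camera_params takes no time and is no camera call; for the wrist camera it gives the pose at the moment of the call.
- job.sign_off(): hands the job in, once; it reports no verdict.
The state is a dict: "clock": time; "joints": joint angles; "dq": joint speeds; "joint_efforts": joint torques, N m; "position": TCP position; "ee_rot": TCP orientation; "force": force on the tool from outside, world axes, zero at the start; "ft_torque": the same for the moment, N m; "width": opening from 0.0 (shut) to 1.0 (fully open).
Only numpy, scipy, OpenCV 4.12 (cv2) and the standard library are available. Lean on these libraries where they do the work, as an engineer would, in place of code of your own. Each camera call takes 0.05 s, during which the arm holds its last target. There are 200 camera calls.

## Working session

There is one attempt and no reset: what is moved stays moved. The work goes in short steps, Python scripts to look and compute and a tool call to move; the robot and the scene stay as the last step left them, time stands still between calls to the robot, and variables do not carry over. Pictures are saved under pics/ and viewed, on a budget of 10 in all, crops included, one or two more only if the job needs it, and the job is handed in when it is done.

Besides the shell and the picture viewer there is one more tool, called after "Call:" by a JSON object that holds its "name" and its "arguments". send_rows: Moves the arm, as the interface text tells. Its arguments: {"type":"object","properties":{"deltas":{"type":"array","items":{"type":"array"}},"force":{"type":"number"}},"required":["deltas"]}

```bash
mkdir -p pics; ls
cat > h.py <<'E'
import numpy as np, cv2
from cell import arm, get_image, camera_params, job
def K(p):
    f=200/np.tan(np.radians(p['fov_y'])/2); return np.array([[f,0,p['cx']],[0,f,p['cy']],[0,0,1.]])
def proj(p,X): return cv2.projectPoints(np.atleast_2d(np.array(X,float)),np.array(p['rvec'],float),np.array(p['tvec'],float),K(p),None)[0][:,0]
def back(p,uv,z):
    R=cv2.Rodrigues(np.array(p['rvec'],float))[0]; t=np.array(p['tvec'],float); c=-R.T@t
    o=[]
    for u in np.atleast_2d(uv):
        d=R.T@np.linalg.inv(K(p))@[u[0],u[1],1]; o.append(c+d*(z-c[2])/d[2])
    return np.array(o)
def snap(n,f):
    p=camera_params(n); im=get_image(n)[:,:,::-1].copy(); cv2.imwrite('pics/'+f,im); return p,im
E
python3 - <<'E'
from h import *
for n in('top','side'):
    p,im=snap(n,n+'0.png'); print(p)
print({k:v for k,v in arm.observe().items()}, arm.hold_point_z)
E
```

```text
pics
{'fov_y': 47.37500244374723, 'cx': 325.03349477503366, 'cy': 200.2917099782564, 'rvec': array([ 2.03668493, -2.18395611,  0.22907128]), 'tvec': array([-0.09353929,  0.52860558,  1.53581076])}
{'fov_y': 50.166603076964165, 'cx': 322.7370588798939, 'cy': 208.24385872438316, 'rvec': array([ 2.43558685, -0.16311001,  0.07780055]), 'tvec': array([-0.51248266,  0.0392752 ,  1.7373169 ])}
{'clock': 0.1, 'joints': array([-1.21859309,  0.43515484,  0.02499925,  1.57399793, -0.01160126,
        1.13403035, -0.07507458]), 'dq': array([-7.96029541e-05, -1.77910302e-03,  3.67844196e-04, -1.18410045e-03,
       -2.40431810e-03, -1.30454883e-03, -2.15336779e-03]), 'joint_efforts': array([ 3.48188449e-03, -6.69120526e+01,  9.88196768e-01, -3.15144682e+01,
       -6.04443764e-02,  3.74585821e-02,  9.64658898e-05]), 'position': array([0.27440991, 0.56101835, 0.22602597]), 'ee_rot': array([-7.08323251e-01, -3.06050673e+00,  2.25112015e-03]), 'force': array([-0.38301503,  0.0395595 ,  0.36350893]), 'ft_torque': array([-0.00043295,  0.00586315, -0.02382506]), 'width': 1.0011656954620767} -0.0188
```

View pics/top0.png

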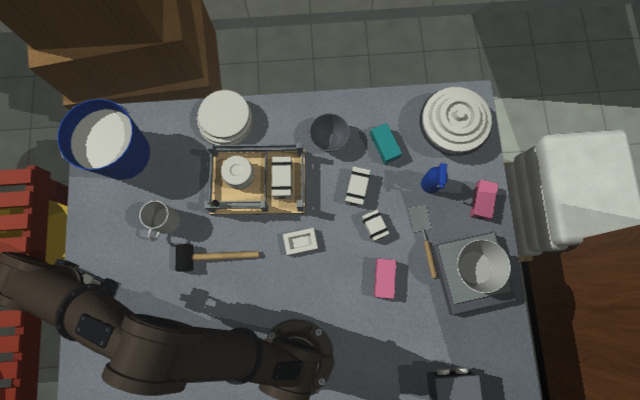

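View pics/side0.png

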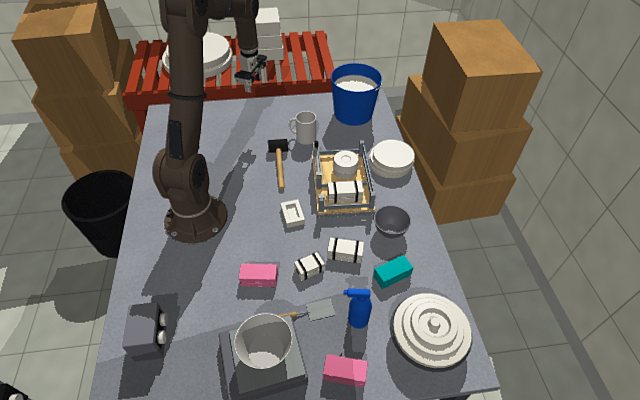

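The top view has up = +x and left = +y. Candidates for the long mould:
- White, banded block at (358,186). This is my choice.
- Pink blocks at (485,200) and (386,279), and a turquoise block at (386,143). These are look-alikes.
- Open half mould at (300,242). This is a bystander.

The short mould is the white, banded block at (375,225). The base mould is in the tray at (281,176). I'll check these in a close crop.

Run:
```python
from h import *
im=cv2.imread('pics/top0.png')
c=cv2.resize(im[140:255,200:400],None,fx=4,fy=4,interpolation=cv2.INTER_CUBIC)
cv2.imwrite('pics/crop_top.png',c)
p=camera_params('top')
print(back(p,[[358,186]],.054),back(p,[[375,225]],.048),back(p,[[281,176]],.09))
```

```text
[[ 0.56444062 -0.24948773  0.054     ]] [[ 0.42295003 -0.29704494  0.048     ]] [[0.60984089 0.0161099  0.09      ]]
```

View pics/crop_top.png

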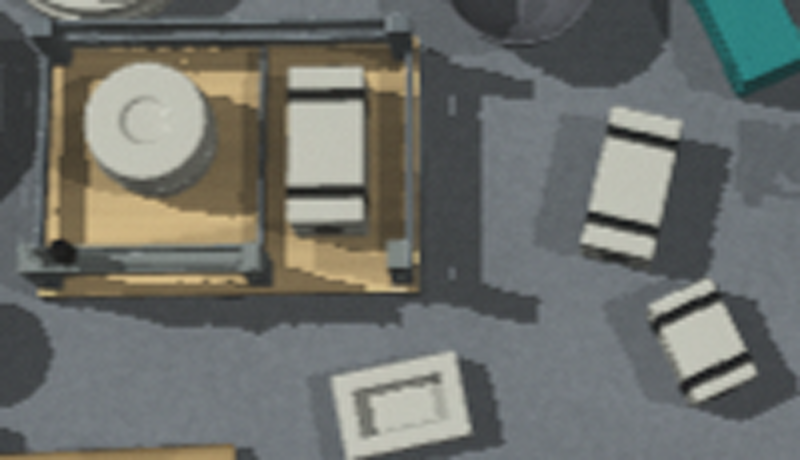

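The crop confirms the choice: the long mould's top corners are at crop (612,107), (682,122), (655,258) and (582,243). The short mould and base mould are clear too, and the knob is at crop (62,250). Next I'll measure them.

```bash
cat >> h.py <<'E'
def box(c): # corners in order: a,b,c,d ; length edges a-d, b-c
    c=np.array(c)[:,:2]; m=c.mean(0); l=(c[0]+c[1]-c[2]-c[3])/2; w=(c[1]+c[2]-c[0]-c[3])/2
    return 'mid',m.round(4),'L %.4f W %.4f yaw(deg) %.2f  perpW %.2f'%(np.hypot(*l),np.hypot(*w),np.degrees(np.arctan2(l[1],l[0])),np.degrees(np.arctan2(w[0],-w[1])))
E
python3 - <<'E'
from h import *
p=camera_params('top')
f=lambda L:[[200+(x+.5)/4-.5,140+(y+.5)/4-.5] for x,y in L]
print('long',box(back(p,f([(612,107),(682,122),(655,258),(582,243)]),.054)))
print('short',box(back(p,f([(649,303),(712,281),(756,372),(697,402)]),.048)))
print('base',box(back(p,f([(287,67),(364,67),(364,221),(287,221)]),.09)))
print('knob',back(p,f([(62,250)]),.155), 'posts',back(p,f([(400,250),(250,262),(400,35),(40,262)]),.116))
pw=camera_params('wrist'); R=cv2.Rodrigues(pw['rvec'])[0]; s=arm.observe(); T=cv2.Rodrigues(s['ee_rot'])[0]
print('cam in tool',T.T@(-R.T@pw['tvec']-s['position']), (T.T@R.T).round(2), pw['fov_y'])
E
```

```text
long ('mid', array([ 0.5677, -0.2492]), 'L 0.1262 W 0.0642 yaw(deg) -16.31  perpW -16.26')
short ('mid', array([ 0.4248, -0.2989]), 'L 0.0916 W 0.0581 yaw(deg) 20.51  perpW 19.08')
base ('mid', array([0.6118, 0.016 ]), 'L 0.1378 W 0.0666 yaw(deg) -2.81  perpW -4.03')
knob [[0.51859985 0.22990553 0.155     ]] posts [[ 0.50762044 -0.04396935  0.116     ]
 [ 0.50616278  0.08200425  0.116     ]
 [ 0.69640667 -0.05487755  0.116     ]
 [ 0.51848714  0.25764475  0.116     ]]
cam in tool [ 0.08338941  0.00045295 -0.15895269] [[-0.   -0.95 -0.31]
 [ 1.   -0.   -0.  ]
 [ 0.   -0.31  0.95]] 58.73437173995342
```

Call:
{"name": "send_rows", "arguments": {"deltas": [[[0.0147,-0.0405,0.006],[0,0,-0.148],0.0918],[[0.0147,-0.0405,0.006],[0,0,-0.148],0.0918],[[0.0147,-0.0405,0.006],[0,0,-0.148],0.0918],[[0.0147,-0.0405,0.006],[0,0,-0.148],0.0918],[[0.0147,-0.0405,0.006],[0,0,-0.148],0.0918],[[0.0147,-0.0405,0.006],[0,0,-0.148],0.0918],[[0.0147,-0.0405,0.006],[0,0,-0.148],0.0918],[[0.0147,-0.0405,0.006],[0,0,-0.148],0.0918],[[0.0147,-0.0405,0.006],[0,0,-0.148],0.0918],[[0.0147,-0.0405,0.006],[0,0,-0.148],0.0918]]}}

```text
clock: 1.1
position: [0.4216, 0.1547, 0.2869]
ee_rot: [-2.592, -1.775, 0.0]
force: [0.1, 0.2, 0.1]
width: 1.001
```

Call:
{"name": "send_rows", "arguments": {"deltas": [[[0.0147,-0.0405,0],[0,0,-0.148],0.0918],[[0.0147,-0.0405,0],[0,0,-0.148],0.0918],[[0.0147,-0.0405,0],[0,0,-0.148],0.0918],[[0.0147,-0.0405,0],[0,0,-0.148],0.0918],[[0.0147,-0.0405,0],[0,0,-0.148],0.0918],[[0.0147,-0.0405,0],[0,0,-0.148],0.0918],[[0.0147,-0.0405,0],[0,0,-0.148],0.0918],[[0.0147,-0.0405,0],[0,0,-0.148],0.0918],[[0.0147,-0.0405,0],[0,0,-0.148],0.0918],[[0.0147,-0.0405,0],[0,0,-0.148],0.0918]]}}

```text
clock: 2.1
position: [0.569, -0.2498, 0.2864]
ee_rot: [-3.111, 0.436, 0.001]
force: [0.4, 0.8, 0.6]
width: 0.998
```

Run:
```python
from h import *
s=arm.observe(); p,im=snap('wrist','w1.png'); print(s['clock'],s['position'],s['ee_rot'],s['joints'],s['force'])
T=cv2.Rodrigues(s['ee_rot'])[0]; print(T.round(3), np.degrees(np.arctan2(T[1,1],T[0,1])))
```

```text
2.1 [ 0.5689727  -0.24984478  0.28636624] [-3.11094390e+00  4.36072817e-01  7.39339165e-04] [-0.24695689  0.48843571  0.89882746  1.54150744 -0.39079056  1.30194095
 -1.14953707] [0.36991967 0.8190167  0.63993616]
[[ 0.961 -0.275 -0.   ]
 [-0.275 -0.961  0.   ]
 [-0.    -0.    -1.   ]] -105.95875547336131
```

View pics/w1.png

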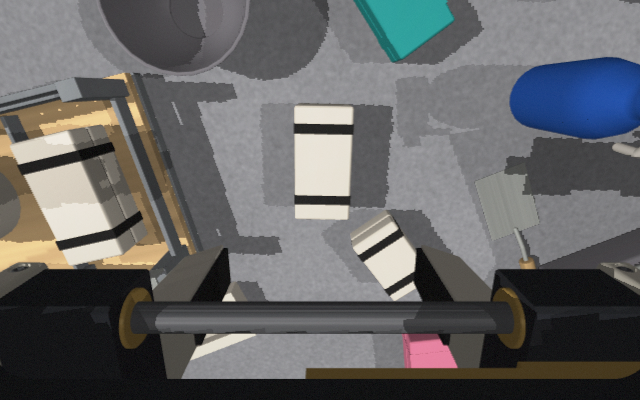

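The wrist picture shows the long mould's top at about (295,105)–(350,219). The short mould is partly hidden at (385,255), and the base mould is in the tray at (75,195). Next I'll fit the long mould's outline from its white mask.

```bash
cat >> h.py <<'E'
def blob(im,seed,th=165,close=17,roi=None):
    m=(im.min(2)>th).astype(np.uint8)
    if roi: k=np.zeros_like(m); k[roi[1]:roi[3],roi[0]:roi[2]]=1; m*=k
    m=cv2.morphologyEx(m,cv2.MORPH_OPEN,np.ones((3,3)))
    m=cv2.copyMakeBorder(m,30,30,30,30,cv2.BORDER_CONSTANT)
    m=cv2.morphologyEx(m,cv2.MORPH_CLOSE,np.ones((close,3)))[30:-30,30:-30]
    n,l=cv2.connectedComponents(m); c,_=cv2.findContours((l==l[seed[1],seed[0]]).astype(np.uint8),0,2)
    return cv2.convexHull(max(c,key=cv2.contourArea))[:,0].astype(float)
def toprect(p,h,z):
    r=cv2.minAreaRect((back(p,h,z)[:,:2]*1000).astype(np.float32)); b=cv2.boxPoints(r)
    e=b[1]-b[0]; f=b[2]-b[1]
    if np.hypot(*e)<np.hypot(*f): e,f=f,e
    a=np.degrees(np.arctan2(e[1],e[0])); a=(a+90)%180-90
    return np.array(r[0]).round(1),'L %.1f W %.1f yaw %.2f'%(np.hypot(*e),np.hypot(*f),a)
E
python3 - <<'E'
from h import *
im=cv2.imread('pics/w1.png'); p=camera_params('wrist')
for th in (150,165,180,195): 
    h=blob(im,(325,160),th); print(th,h.min(0),h.max(0),toprect(p,h,.054))
print(im[60:240:6,325].min(1), im[160,280:370:4].min(1))
c=np.array([.568,-.249]); 
for y in(-16,):
  a=np.radians(y);u=np.array([np.cos(a),np.sin(a)]);v=np.array([-u[1],u[0]])
  print(proj(p,[[*(c+.065*i*u+.032*j*v),z] for z in(.054,0) for i,j in((1,1),(1,-1),(-1,-1),(-1,1))]).round(0))
E
```

```text
150 [202.  76.] [352. 299.] (array([ 546.8, -201.4]), 'L 266.1 W 160.4 yaw -16.74')
165 [294. 106.] [352. 219.] (array([ 570.3, -258.3]), 'L 128.3 W 62.3 yaw -18.03')
180 [294. 106.] [351. 219.] (array([ 570.2, -258.4]), 'L 127.9 W 61.6 yaw -17.60')
195 [295. 107.] [351. 218.] (array([ 570.4, -258.5]), 'L 126.1 W 60.5 yaw -18.16')
[143 146 149 140 145 147 143 150 215 215 216  38  35 215 216 214 215 213
 217 213 215 215 214  36  83 212 212 148 146 128] [130 130 131 133 215 214 215 216 216 218 216 216 215 215 215 214 214 213
  90  89  91  92  89]
[[283. 110.]
 [343. 109.]
 [343. 223.]
 [289. 224.]
 [288. 108.]
 [341. 107.]
 [340. 208.]
 [292. 209.]]
```

Run:
```python
from h import *
p=camera_params('wrist'); s=arm.observe(); T=cv2.Rodrigues(s['ee_rot'])[0]
print(p); P=lambda L: proj(p,[s['position']+T@np.array(q) for q in L]).round(1)
print(P([(.0095,.046,0),(.0095,-.046,0),(.0095,.046,-.04),(.0095,-.046,-.04),(0,0,0),(0,0,.23)]))
R=cv2.Rodrigues(p['rvec'])[0]; print('cam in tool',T.T@(-R.T@p['tvec']-s['position']), (T.T@R.T).round(4))
# corner-based on the side and top views: project hypotheses
im=cv2.imread('pics/top0.png'); pt=camera_params('top'); ps=camera_params('side')
h=blob(im,(358,186),150,9); print('top',h.min(0),h.max(0),toprect(pt,h,.054))
ims=cv2.imread('pics/side0.png')
for c in([.568,-.249],[.570,-.258]):
  a=np.radians(-17);u=np.array([np.cos(a),np.sin(a)]);v=np.array([-u[1],u[0]])
  X=[[*(np.array(c)+.065*i*u+.032*j*v),z] for z in(.054,) for i,j in((1,1),(1,-1),(-1,-1),(-1,1))]
  print(c,'top',proj(pt,X).round(1).tolist(),'side',proj(ps,X).round(1).tolist())
# side crop
cv2.imwrite('pics/crop_side.png',cv2.resize(ims[130:290,250:450],None,fx=3.7,fy=3.7,interpolation=cv2.INTER_CUBIC))
```

```text
{'fov_y': 58.73437173995342, 'cx': 321.7878326398714, 'cy': 202.34001048282173, 'rvec': array([-1.74552797,  2.35417502,  0.36314772]), 'tvec': array([-0.08209821,  0.53320581,  0.63770689])}
[[416.7 246.9]
 [228.7 246.9]
 [443.3 291.4]
 [202.7 291.5]
 [322.7 264.3]
 [322.2 166.9]]
cam in tool [ 0.08348421 -0.00046142 -0.15893267] [[-4.00e-04 -9.52e-01 -3.06e-01]
 [ 1.00e+00 -4.00e-04  1.00e-04]
 [-2.00e-04 -3.06e-01  9.52e-01]]
top [346. 167.] [369. 203.] (array([ 568.4, -248. ]), 'L 126.7 W 60.0 yaw -17.58')
[0.568, -0.249] top [[352.8, 165.8], [370.5, 169.7], [362.8, 204.7], [344.9, 200.6]] side [[363.7, 240.7], [362.1, 254.7], [327.0, 249.8], [329.6, 236.1]]
[0.57, -0.258] top [[355.3, 165.1], [372.9, 168.9], [365.3, 203.9], [347.4, 199.9]] side [[364.8, 242.6], [363.1, 256.7], [327.9, 251.8], [330.5, 237.9]]
```

View pics/crop_side.png

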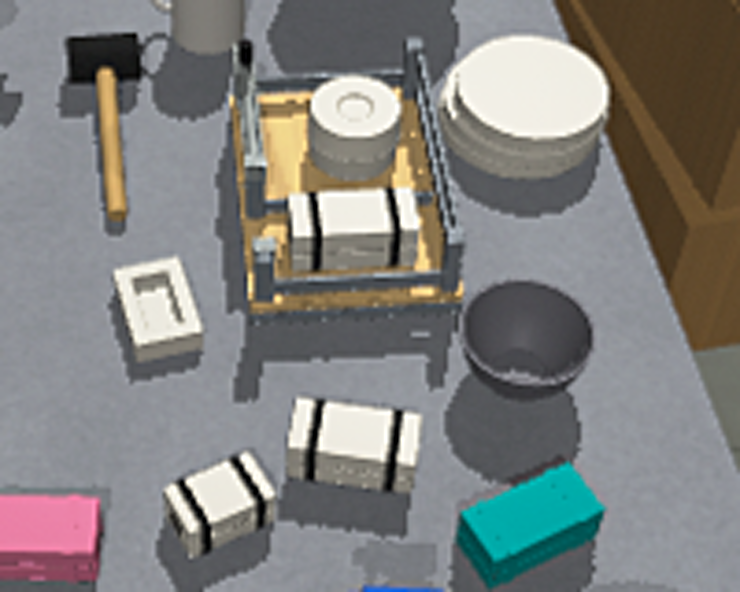

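Run:
```python
from h import *
for i in range(3):
    s=arm.observe(); p,im=snap('wrist','w2.png'); print(s['clock'],s['position'],np.abs(s['dq']).max())
h=blob(im,(325,160),175,17); print(h.min(0),h.max(0),toprect(p,h,.054))
```

```text
2.15 [ 0.568966   -0.25691861  0.28605934] 0.1079497539756904
2.2 [ 0.56802032 -0.25455181  0.28593683] 0.060979636678525725
2.25 [ 0.56791664 -0.25173188  0.28583507] 0.05052807172650018
[292. 105.] [349. 218.] (array([ 570.3, -250. ]), 'L 128.0 W 61.8 yaw -17.22')
```

Call:
{"name": "send_rows", "arguments": {"deltas": [[[0.001,-0.0008,-0.02],[0,0,-0.02],0.0918],[[0,0,-0.03],[0,0,0],0.0918],[[0,0,-0.04],[0,0,0],0.0918],[[0,0,-0.04],[0,0,0],0.0918],[[0,0,-0.04],[0,0,0],0.0918],[[0,0,-0.03],[0,0,0],0.0918],[[0,0,-0.02],[0,0,0],0.0918],[[0,0,0],[0,0,0],0.0918],[[0,0,0],[0,0,0],0.0918],[[0,0,0],[0,0,0],0.0918]], "force": 30}}

```text
clock: 3.3
position: [0.5705, -0.2491, 0.0683]
ee_rot: [3.108, -0.457, 0.003]
force: [-0.9, -0.2, 0.5]
width: 1.0
```

Run:
```python
from h import *
s=arm.observe(); p,im=snap('wrist','w3.png'); print(s['clock'],s['position'],s['ee_rot'],np.abs(s['dq']).max())
T=cv2.Rodrigues(s['ee_rot'])[0]; print(np.degrees(np.arctan2(T[1,1],T[0,1])))
g=im.min(2); 
h=blob(im,(322,120),175,25); print(h.min(0),h.max(0),toprect(p,h,.054))
```

```text
3.3 [ 0.57052389 -0.24913166  0.0683263 ] [ 3.10803636 -0.45720754  0.00340805] 0.00433084249098264
-106.73693321968265
[0. 0.] [639. 399.] (array([ 580.3, -250.1]), 'L 397.5 W 220.5 yaw 73.24')
```

View pics/w3.png

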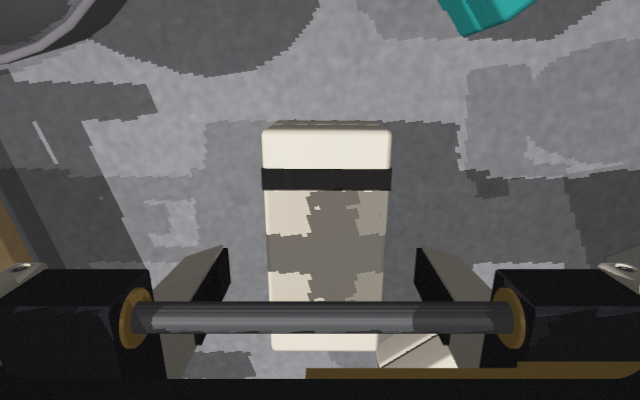

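Run:
```python
from h import *
p=camera_params('wrist'); print(box(back(p,[(262,129),(391,129),(379,350),(272,350)],.054)))
```

```text
('mid', array([ 0.5706, -0.2512]), 'L 0.1285 W 0.0626 yaw(deg) -16.81  perpW -16.78')
```

The close-up matches: top corners are at (262,129), (391,129), (379,350) and (272,350), L is 128.5 mm and yaw is -16.8°. I'll grasp it and lift.

Call:
{"name": "send_rows", "arguments": {"deltas": [[[0,-0.002,-0.01],[0,0,0],0.0918],[[0,0,-0.015],[0,0,0],0.0918],[[0,0,-0.01],[0,0,0],0.0918],[[0,0,-0.004],[0,0,0],0.0918],[[0,0,0],[0,0,0],0.055],[[0,0,0],[0,0,0],0.055],[[0,0,0],[0,0,0],0.055],[[0,0,0],[0,0,0],0.055],[[0,0,0],[0,0,0],0.055],[[0,0,0],[0,0,0],0.055]], "force": 30}}

```text
clock: 4.35
position: [0.5699, -0.2514, 0.0281]
ee_rot: [3.108, -0.459, 0.001]
force: [-0.5, 0.7, 2.0]
width: 0.693
```

Call:
{"name": "send_rows", "arguments": {"deltas": [[[0,0,0.01],[0,0,0],0.055],[[0,0,0.025],[0,0,0],0.055],[[0,0,0.035],[0,0,0],0.055],[[0,0,0.035],[0,0,0],0.055],[[0,0,0.035],[0,0,0],0.055],[[0,0.015,0.035],[0,0,0.03],0.055],[[0,0.03,0.015],[0,0,0.05],0.055],[[0,0.03,0],[0,0,0.05],0.055],[[0.01,0.03,0],[0,0,0.05],0.055],[[0.01,0.02,0],[0,0,0.03],0.055]]}}

```text
clock: 5.35
position: [0.5895, -0.1236, 0.2179]
ee_rot: [-3.138, 0.125, 0.001]
force: [0.6, 0.6, -3.6]
width: 0.695
```

Call:
{"name": "send_rows", "arguments": {"deltas": [[[0.01,0.01,0],[0,0,0.02],0.055],[[0.005,0.005,0],[0,0,0],0.055],[[0,0,0],[0,0,0],0.055],[[0,0,0],[0,0,0],0.055],[[0,0,0],[0,0,0],0.055],[[0,0,0],[0,0,0],0.055],[[0,0,0],[0,0,0],0.055],[[0,0,0],[0,0,0],0.055],[[0,0,0],[0,0,0],0.055],[[0,0,0],[0,0,0],0.055]]}}

```text
clock: 6.35
position: [0.6046, -0.1113, 0.2177]
ee_rot: [-3.14, 0.099, 0.0]
force: [0.5, -0.5, -4.2]
width: 0.696
```

Run:
```python
from h import *
import pickle
s=arm.observe(); p,im=snap('wrist','w4.png'); pickle.dump((s,p),open('w4.pkl','wb')); print(s['clock'],s['position'],s['ee_rot'],np.abs(s['dq']).max(),s['width'],s['force'])
T=cv2.Rodrigues(s['ee_rot'])[0]; print(np.degrees(np.arctan2(T[1,1],T[0,1])))
```

```text
6.35 [ 0.60456917 -0.11128228  0.21774723] [-3.14001986e+00  9.92499410e-02  6.50212259e-06] 0.0018942868598060892 0.6956597379363733 [ 0.49898829 -0.50365427 -4.19832343]
-93.62081156457786
```

View pics/w4.png

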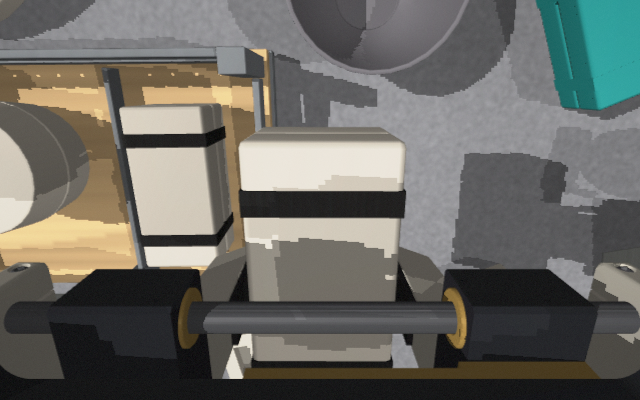

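Run:
```python
from h import *
im=cv2.imread('pics/w4.png'); g=im.min(2)
for v in(118,160,190,220,255): print(v,'L',g[v,115:150].tolist(),'\n  R',g[v,196:236].tolist())
for u in(150,170,190): print(u,'T',g[96:116,u].tolist(),'B',g[248:275,u].tolist())
```

```text
118 L [78, 51, 48, 47, 53, 114, 184, 197, 197, 196, 197, 197, 195, 195, 194, 193, 194, 195, 195, 195, 195, 195, 193, 194, 195, 194, 193, 194, 194, 196, 195, 194, 194, 194, 196] 
  R [189, 191, 190, 181, 156, 124, 101, 84, 77, 75, 78, 77, 77, 77, 76, 77, 78, 91, 90, 80, 78, 76, 77, 77, 77, 94, 99, 94, 91, 93, 93, 92, 93, 93, 91, 92, 79, 71, 71, 71]
160 L [67, 67, 66, 67, 66, 64, 67, 64, 53, 51, 51, 49, 48, 173, 199, 195, 193, 194, 194, 192, 194, 194, 193, 193, 193, 193, 192, 191, 193, 193, 193, 192, 190, 190, 193] 
  R [189, 189, 188, 190, 187, 189, 187, 192, 175, 145, 114, 96, 81, 77, 78, 78, 78, 77, 75, 77, 77, 87, 89, 81, 80, 77, 77, 77, 76, 96, 100, 93, 88, 88, 88, 90, 89, 91, 90, 75]
190 L [88, 87, 75, 68, 68, 69, 68, 69, 68, 70, 63, 66, 64, 59, 52, 49, 49, 50, 116, 182, 194, 192, 191, 192, 193, 192, 190, 192, 190, 190, 191, 190, 193, 189, 190] 
  R [187, 187, 188, 187, 187, 189, 187, 186, 187, 186, 188, 183, 159, 126, 103, 87, 79, 75, 78, 78, 77, 78, 76, 76, 83, 88, 82, 79, 77, 77, 78, 78, 94, 97, 92, 89, 88, 89, 90, 90]
220 L [93, 92, 94, 96, 93, 93, 93, 92, 94, 82, 74, 71, 72,
[... 665 characters left out ...]
, 133, 131, 131, 131, 133, 132, 131, 116, 115, 116, 156, 176, 186, 193, 196, 193, 195, 195, 195] B [216, 218, 216, 216, 217, 216, 215, 216, 214, 215, 214, 216, 215, 216, 215, 215, 216, 208, 167, 64, 63, 31, 20, 22, 23, 21, 27]
170 T [134, 134, 132, 133, 135, 133, 135, 130, 106, 114, 124, 168, 177, 185, 192, 191, 192, 192, 192, 192] B [214, 215, 215, 216, 213, 216, 217, 215, 216, 218, 214, 215, 216, 216, 215, 216, 215, 198, 143, 95, 90, 39, 23, 23, 22, 19, 21]
190 T [134, 133, 134, 133, 134, 134, 132, 120, 105, 107, 134, 173, 180, 184, 189, 190, 190, 189, 188, 189] B [215, 215, 214, 215, 214, 215, 214, 214, 216, 215, 215, 216, 215, 213, 215, 215, 213, 193, 152, 96, 89, 39, 20, 21, 22, 20, 23]
```

Run:
```python
from h import *
import pickle
s,p=pickle.load(open('w4.pkl','rb'))
print('base',box(back(p,[(117.7,106.3),(201.9,106.3),(220,266.5),(147.1,266.5)],.09)))
print('held',box(back(p,[(239.5,145),(405.5,145),(392.5,361),(252.5,361)],s['position'][2]+.026)), s['position'])
```

```text
base ('mid', array([0.613 , 0.0141]), 'L 0.1393 W 0.0656 yaw(deg) -2.85  perpW -3.65')
held ('mid', array([ 0.6184, -0.1121]), 'L 0.0990 W 0.0631 yaw(deg) -3.61  perpW -3.66') [ 0.60456917 -0.11128228  0.21774723]
```

Call:
{"name": "send_rows", "arguments": {"deltas": [[[0.0005,0.01,0],[0,0,0],0.055],[[0.001,0.02,0],[0,0,0],0.055],[[0.001,0.025,0],[0,0,0],0.055],[[0.001,0.025,0],[0,0,0.005],0.055],[[0.001,0.02,0],[0,0,0],0.055],[[0.001,0.015,0],[0,0,0],0.055],[[0.001,0.007,0],[0,0,0],0.055],[[0.0014,0.0034,0],[0,0,0],0.055],[[0,0,-0.01],[0,0,0],0.055],[[0,0,-0.02],[0,0,0],0.055]]}}

```text
clock: 7.4
position: [0.6135, 0.0126, 0.1883]
ee_rot: [3.14, -0.094, 0.005]
force: [-0.3, -0.0, -3.6]
width: 0.694
```

Call:
{"name": "send_rows", "arguments": {"deltas": [[[0,0,-0.02],[0,0,0],0.055],[[0,0,-0.02],[0,0,0],0.055],[[0,0,-0.012],[0,0,0],0.055],[[0,0,-0.006],[0,0,0],0.055],[[0,0,-0.003],[0,0,0],0.055],[[0,0,0],[0,0,0],0.055],[[0,0,0],[0,0,0],0.055],[[0,0,0],[0,0,0],0.055],[[0,0,0],[0,0,0],0.055],[[0,0,0],[0,0,0],0.055]]}}

```text
clock: 8.4
position: [0.6127, 0.0141, 0.127]
ee_rot: [-3.14, 0.091, -0.001]
force: [-0.3, -1.5, -3.8]
width: 0.692
```

Call:
{"name": "send_rows", "arguments": {"deltas": [[[0,0,-0.002],[0,0,0],0.055],[[0,0,-0.002],[0,0,0],0.055],[[0,0,-0.0015],[0,0,0],0.055],[[0,0,-0.001],[0,0,0],0.055],[[0,0,-0.001],[0,0,0],0.055],[[0,0,-0.0005],[0,0,0],0.055],[[0,0,-0.0005],[0,0,0],0.055],[[0,0,0],[0,0,0],0.055],[[0,0,0],[0,0,0],0.055],[[0,0,0],[0,0,0],0.055]]}}

```text
clock: 9.4
position: [0.6125, 0.0141, 0.1183]
ee_rot: [3.14, -0.091, 0.0]
force: [0.5, -0.9, -4.6]
width: 0.693
```

Call:
{"name": "send_rows", "arguments": {"deltas": [[[0,0,-0.0005],[0,0,0],0.055],[[0,0,-0.0005],[0,0,0],0.055],[[0,0,0],[0,0,0],0.055],[[0,0,0],[0,0,0],0.055],[[0,0,0],[0,0,0],0.055],[[0,0,0],[0,0,0],0.055],[[0,0,0],[0,0,0],0.055],[[0,0,0],[0,0,0],0.055],[[0,0,0],[0,0,0],0.055],[[0,0,0],[0,0,0],0.055]]}}

```text
clock: 10.4
position: [0.6125, 0.0141, 0.1181]
ee_rot: [-3.14, 0.091, -0.001]
force: [-4.8, 0.6, 6.7]
width: 0.696
```

Call:
{"name": "send_rows", "arguments": {"deltas": [[[0,0,0],[0,0,0],0.068],[[0,0,0],[0,0,0],0.074],[[0,0,0],[0,0,0],0.074],[[0,0,0],[0,0,0],0.074],[[0,0,0],[0,0,0],0.074],[[0,0,0.002],[0,0,0],0.074],[[0,0,0.01],[0,0,0],0.074],[[0,0,0.02],[0,0,0],0.074],[[0,0,0.03],[0,0,0],0.08],[[0,0,0.03],[0,0,0],0.0918]]}}

```text
clock: 11.4
position: [0.6123, 0.0139, 0.2108]
ee_rot: [3.14, -0.092, -0.0]
force: [0.9, -0.7, -0.3]
width: 0.911
```

Run:
```python
from h import *
s=arm.observe();print(s['position'],s['force'],s['joints'])
p,im=snap('top','top1.png'); 
im0=cv2.imread('pics/top0.png'); 
g=im.min(2); b=cv2.resize(im[140:255,200:400],None,fx=4,fy=4,interpolation=cv2.INTER_CUBIC); cv2.imwrite('pics/crop_top1.png',b)
for th in(150,170,190):
    try:
        h=blob(im0,(375,225),th,9); print('short top',toprect(p,h,.048))
    except Exception as e: print(e)
```

```text
[0.6123108  0.01385401 0.21084121] [ 0.85558903 -0.67475661 -0.25881306] [-0.64449538  0.5159577   0.81164587  1.6712329  -0.40606664  1.13178267
 -1.3511772 ]
short top (array([ 425. , -297.1]), 'L 92.7 W 58.1 yaw 21.05')
short top (array([ 425.3, -297.8]), 'L 53.4 W 43.2 yaw -68.94')
short top (array([ 593.7, -109.1]), 'L 2477.1 W 1449.3 yaw 85.90')
```

Call:
{"name": "send_rows", "arguments": {"deltas": [[[-0.008,-0.014,0],[0,0,0.03],0.0918],[[-0.018,-0.03,0],[0,0,0.045],0.0918],[[-0.022,-0.038,0],[0,0,0.05],0.0918],[[-0.022,-0.038,0],[0,0,0.05],0.0918],[[-0.022,-0.038,0],[0,0,0.05],0.0918],[[-0.022,-0.038,0],[0,0,0.05],0.0918],[[-0.022,-0.038,0],[0,0,0.05],0.0918],[[-0.022,-0.038,-0.01],[0,0,0.045],0.0918],[[-0.018,-0.028,-0.02],[0,0,0.03],0.0918],[[-0.009,-0.015,-0.02],[0,0,0.015],0.0918]]}}

```text
clock: 12.45
position: [0.4256, -0.3043, 0.16]
ee_rot: [3.091, 0.553, 0.002]
force: [-0.4, 0.1, 0.4]
width: 0.999
```

Call:
{"name": "send_rows", "arguments": {"deltas": [[[0,0,-0.02],[0,0,0],0.0918],[[0,0,-0.02],[0,0,0],0.0918],[[0,0,0],[0,0,0],0.0918],[[0,0,0],[0,0,0],0.0918],[[0,0,0],[0,0,0],0.0918],[[0,0,0],[0,0,0],0.0918],[[0,0,0],[0,0,0],0.0918],[[0,0,0],[0,0,0],0.0918],[[0,0,0],[0,0,0],0.0918],[[0,0,0],[0,0,0],0.0918]]}}

```text
clock: 13.45
position: [0.4275, -0.3009, 0.1193]
ee_rot: [3.092, 0.557, 0.0]
force: [0.3, -0.1, -0.1]
width: 0.996
```

Run:
```python
from h import *
import pickle
s=arm.observe(); p,im=snap('wrist','w5.png'); pickle.dump((s,p),open('w5.pkl','wb')); print(s['clock'],s['position'],s['ee_rot'],np.abs(s['dq']).max(),s['force'])
T=cv2.Rodrigues(s['ee_rot'])[0]; print(np.degrees(np.arctan2(T[1,1],T[0,1])))
```

```text
13.45 [ 0.42750943 -0.30091416  0.11931857] [3.09168219e+00 5.57373848e-01 1.17156833e-04] 0.002242311175465108 [ 0.3349285  -0.13565285 -0.09577012]
-69.56078229111641
```

View pics/w5.png

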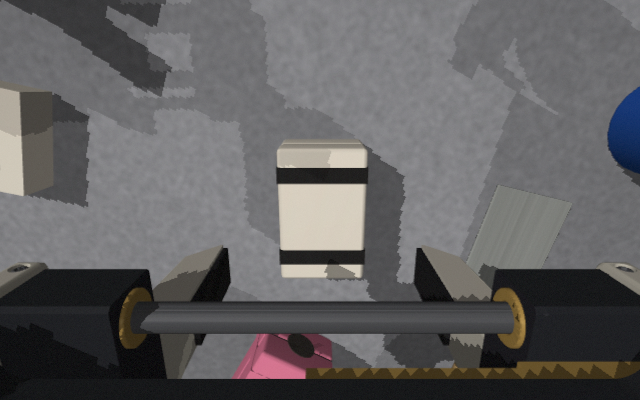

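The short mould's top corners are about (277,147), (368,147), (365,277) and (281,277). It sits between the open fingers with clear space on both sides.

Run:
```python
from h import *
import pickle
s,p=pickle.load(open('w5.pkl','rb')); g=cv2.imread('pics/w5.png').min(2)
for v in(160,200,240,270): print(v,g[v,270:290].tolist(),g[v,358:374].tolist())
for u in(300,345):print(u,g[138:156,u].tolist(),g[268:284,u].tolist())
print(box(back(p,[(276.5,147.5),(368.5,147.5),(364.5,277.5),(280.5,277.5)],.048)))
```

```text
160 [117, 120, 118, 117, 116, 112, 118, 161, 172, 170, 166, 165, 166, 167, 167, 167, 168, 167, 166, 167] [190, 190, 192, 191, 193, 188, 176, 159, 140, 102, 80, 79, 81, 81, 79, 80]
200 [118, 117, 118, 119, 119, 117, 117, 116, 133, 170, 185, 189, 189, 190, 191, 189, 190, 191, 190, 191] [191, 192, 192, 191, 184, 168, 146, 108, 83, 80, 77, 78, 77, 79, 78, 79]
240 [135, 135, 134, 133, 119, 115, 114, 114, 115, 117, 162, 182, 184, 190, 190, 189, 190, 190, 190, 190] [189, 190, 191, 176, 149, 117, 90, 84, 83, 82, 83, 84, 84, 80, 80, 80]
270 [134, 135, 135, 136, 134, 131, 130, 131, 131, 130, 132, 158, 179, 184, 188, 191, 189, 190, 189, 191] [190, 187, 165, 137, 108, 87, 79, 81, 79, 80, 81, 79, 80, 80, 78, 79]
300 [112, 115, 119, 122, 132, 149, 115, 119, 121, 127, 145, 168, 171, 171, 168, 163, 165, 167] [189, 188, 189, 189, 188, 190, 189, 189, 185, 153, 134, 136, 134, 131, 130, 131]
345 [118, 116, 116, 119, 126, 146, 115, 116, 119, 125, 148, 174, 183, 188, 190, 191, 191, 192] [165, 116, 116, 116, 117, 117, 117, 116, 115, 110, 96, 120, 132, 135, 134, 135]
('mid', array([ 0.4272, -0.3013]), 'L 0.0950 W 0.0605 yaw(deg) 20.45  perpW 20.41')
```

Call:
{"name": "send_rows", "arguments": {"deltas": [[[0,0,-0.015],[0,0,0],0.0918],[[0,0,-0.03],[0,0,0],0.0918],[[0,0,-0.03],[0,0,0],0.0918],[[0,0,-0.015],[0,0,0],0.0918],[[0,0,-0.007],[0,0,0],0.0918],[[0,0,-0.002],[0,0,0],0.0918],[[0,0,0],[0,0,0],0.0918],[[0,0,0],[0,0,0],0.05],[[0,0,0],[0,0,0],0.05],[[0,0,0],[0,0,0],0.05]], "force": 30}}

```text
clock: 14.5
position: [0.4279, -0.301, 0.0208]
ee_rot: [3.091, 0.558, 0.001]
force: [0.0, 1.1, -0.2]
width: 0.789
```

Call:
{"name": "send_rows", "arguments": {"deltas": [[[0,0,0],[0,0,0],0.05],[[0,0,0],[0,0,0],0.05],[[0,0,0],[0,0,0],0.05],[[0,0,0],[0,0,0],0.05],[[0,0,0],[0,0,0],0.05],[[0,0,0],[0,0,0],0.05],[[0,0,0],[0,0,0],0.05],[[0,0,0],[0,0,0],0.05],[[0,0,0],[0,0,0],0.05],[[0,0,0],[0,0,0],0.05]]}}

```text
clock: 15.5
position: [0.4277, -0.3009, 0.0204]
ee_rot: [3.092, 0.557, 0.001]
force: [-0.0, 2.1, 6.3]
width: 0.652
```

Call:
{"name": "send_rows", "arguments": {"deltas": [[[0,0,0.01],[0,0,0],0.05],[[0,0,0.03],[0,0,0],0.05],[[0,0,0.04],[0,0,0],0.05],[[0,0,0.04],[0,0,0],0.05],[[0,0,0.04],[0,0,0],0.05],[[0.012,0.013,0.04],[0,0,-0.04],0.05],[[0.025,0.027,0.03],[0,0,-0.06],0.05],[[0.03,0.033,0],[0,0,-0.07],0.05],[[0.03,0.033,0],[0,0,-0.07],0.05],[[0.03,0.033,0],[0,0,-0.07],0.05]]}}

```text
clock: 16.5
position: [0.5549, -0.1603, 0.2508]
ee_rot: [-3.14, -0.068, 0.0]
force: [0.7, -1.3, -3.6]
width: 0.651
```

Call:
{"name": "send_rows", "arguments": {"deltas": [[[0.025,0.027,0],[0,0,-0.06],0.05],[[0.015,0.015,0],[0,0,-0.035],0.05],[[0.005,0.005,0],[0,0,-0.01],0.05],[[0,0,0],[0,0,0],0.05],[[0,0,0],[0,0,0],0.05],[[0,0,0],[0,0,0],0.05],[[0,0,0],[0,0,0],0.05],[[0,0,0],[0,0,0],0.05],[[0,0,0],[0,0,0],0.05],[[0,0,0],[0,0,0],0.05]]}}

```text
clock: 17.5
position: [0.5994, -0.1151, 0.2503]
ee_rot: [-3.14, 0.092, -0.0]
force: [1.1, 0.1, -4.0]
width: 0.655
```

Run:
```python
from h import *
import pickle
s=arm.observe(); p,im=snap('wrist','w6.png'); pickle.dump((s,p),open('w6.pkl','wb')); print(s['clock'],s['position'],s['ee_rot'],np.abs(s['dq']).max(),s['force'])
T=cv2.Rodrigues(s['ee_rot'])[0]; print(np.degrees(np.arctan2(T[1,1],T[0,1])))
cv2.imwrite('pics/w6c.png',cv2.resize(im[60:300,60:440],None,fx=2,fy=2,interpolation=cv2.INTER_CUBIC))
```

```text
17.5 [ 0.59941039 -0.11507749  0.25030077] [-3.14022463e+00  9.17298025e-02 -6.58059161e-05] 0.0017727250826756118 [ 1.06030903  0.09829249 -4.03944759]
-93.34640795943245
```

View pics/w6c.png

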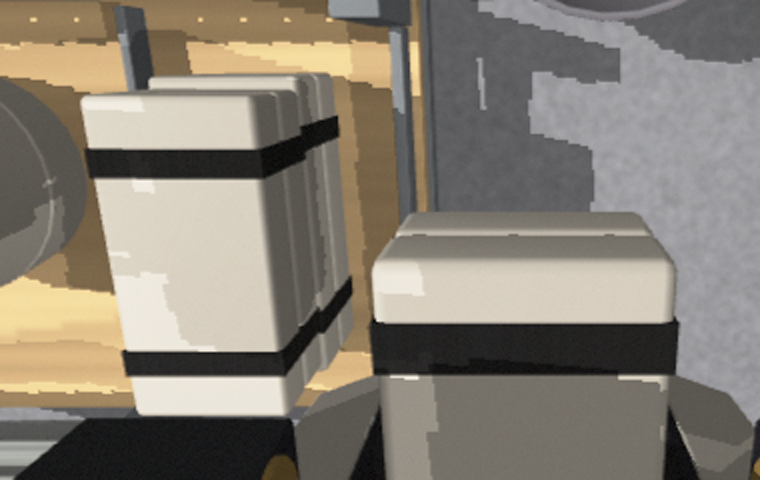

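The long mould is square on the base. Its top corners in the crop are (82,96), (256,95), (290,414) and (138,416), and the held short mould is in front.

Run:
```python
from h import *
import pickle
s,p=pickle.load(open('w6.pkl','rb'))
c=np.array([(81,95),(257,95),(291,415),(137,416)])/2+60
print(box(back(p,c,.144)))
h=np.array([(373,262),(676,262)])/2+60; print(back(p,h,s['position'][2]+.0275)-s['position'])
```

```text
('mid', array([0.6127, 0.0132]), 'L 0.1291 W 0.0639 yaw(deg) -3.80  perpW -3.17')
[[ 0.04755477  0.02662399  0.0275    ]
 [ 0.04412611 -0.03152549  0.0275    ]]
```

Call:
{"name": "send_rows", "arguments": {"deltas": [[[0.0016,0.01,0],[0,0,0],0.05],[[0.002,0.02,0],[0,0,0],0.05],[[0.002,0.025,0],[0,0,0],0.05],[[0.002,0.025,0],[0,0,0],0.05],[[0.002,0.022,0],[0,0,0],0.05],[[0.002,0.016,0],[0,0,0],0.05],[[0.002,0.0077,0],[0,0,0],0.05],[[0,0.003,0],[0,0,0],0.05],[[0,0,-0.01],[0,0,0],0.05],[[0,0,-0.02],[0,0,0],0.05]]}}

```text
clock: 18.55
position: [0.6138, 0.0121, 0.2208]
ee_rot: [3.14, -0.094, 0.004]
force: [1.0, -0.1, -4.0]
width: 0.651
```

Call:
{"name": "send_rows", "arguments": {"deltas": [[[0,0,-0.02],[0,0,0],0.05],[[0,0,-0.015],[0,0,0],0.05],[[0,0,-0.008],[0,0,0],0.05],[[0,0,-0.004],[0,0,0],0.05],[[0,0,-0.002],[0,0,0],0.05],[[0,0,-0.002],[0,0,0],0.05],[[0,0,-0.001],[0,0,0],0.05],[[0,0,0],[0,0,0],0.05],[[0,0,0],[0,0,0],0.05],[[0,0,0],[0,0,0],0.05]]}}

```text
clock: 19.55
position: [0.6132, 0.0138, 0.1685]
ee_rot: [-3.14, 0.091, -0.001]
force: [0.1, 0.1, -3.2]
width: 0.648
```

Call:
{"name": "send_rows", "arguments": {"deltas": [[[0,0,-0.0015],[0,0,0],0.05],[[0,0,-0.001],[0,0,0],0.05],[[0,0,-0.001],[0,0,0],0.05],[[0,0,-0.0005],[0,0,0],0.05],[[0,0,0],[0,0,0],0.05],[[0,0,0],[0,0,0],0.05],[[0,0,0],[0,0,0],0.05],[[0,0,0],[0,0,0],0.05],[[0,0,0],[0,0,0],0.05],[[0,0,0],[0,0,0],0.05]]}}

```text
clock: 20.55
position: [0.6131, 0.0138, 0.1645]
ee_rot: [-3.14, 0.092, -0.0]
force: [-2.4, 0.6, 5.7]
width: 0.65
```

Call:
{"name": "send_rows", "arguments": {"deltas": [[[0,0,0],[0,0,0],0.064],[[0,0,0],[0,0,0],0.074],[[0,0,0],[0,0,0],0.08],[[0,0,0],[0,0,0],0.08],[[0,0,0],[0,0,0],0.08],[[0,0,0.002],[0,0,0],0.08],[[0,0,0.01],[0,0,0],0.08],[[0,0,0.02],[0,0,0],0.08],[[0,0,0.025],[0,0,0],0.08],[[0,0,0.025],[0,0,0],0.08]]}}

```text
clock: 21.55
position: [0.613, 0.0136, 0.2478]
ee_rot: [3.14, -0.092, 0.0]
force: [-0.1, 0.1, 0.3]
width: 0.877
```

Run:
```python
from h import *
s=arm.observe();print(s['position'],s['joints'])
im=cv2.imread('pics/top0.png'); p=camera_params('top'); g=im[190:215,200:290].max(2)
d=g[5:20,5:25]; print(d)
print([proj(p,[x,y,.140]).round(1).tolist() for x,y in((.520,.227),(.51,.10))])
```

```text
[0.61301574 0.01357298 0.24784113] [-0.66443227  0.48915293  0.84524754  1.62039043 -0.38532874  1.20747421
 -1.36771773]
[[103 107 107 113 112  85 119 184 204 172 122 119 119 118 122 119 168 205
  207 206]
 [106 107 105 109 114  78 118 184 205 172 119 120 118 119 119 122 168 204
  206 206]
 [104 103 103 124 122  76 120 187 206 174 120 119 121 121 118 121 170 207
  207 208]
 [106 105 107 110 104  72 120 190 211 175 122 123 121 123 124 122 171 210
  209 209]
 [113 105 103 112 104  65 120 181 190 153  97 112 118 120 121 119 169 205
  206 207]
 [119 110 111 118 102  66 113 134  74  31  31  58  94 113 118 123 164 196
  193 193]
 [133 122 127 126 102  76  95  91  35  30  31  32  42  85 115 135 154 152
  154 153]
 [134 120 113  89  75  75  63  45  36  32  33  29  28  38  72  94  94  93
   93  92]
 [137 130 110  88  65  58  56  45  37  34  34  31  27  35  66  88  87  87
   91  90]
 [136 130 114 115 101  73  62  56  42  30  29  27  29  40  63  78  78  79
   76  78]
 [132 138 133 126 122  97  62  63  55  43  37  33  33  47  68  75  74  77
   76  78]
 [134 136 140 140 128 103  76  83  84  88  85  65  69  81  79  73  71  72
   74  72]
 [129 124 127 127 123 115 109 109 108 114 114 104 101 113 106  75  76  76
   76  75]
 [ 80  68  59  53  53  53  51  52  52  54  51  53  56  59  63  64  66  69
   69  70]
 [ 95  72  55  49  52  49  51  51  52  50  55  74  87  94 105 104 111 118
  119 117]]
[[[217.1, 202.6]], [[255.6, 202.9]]]
```

Call:
{"name": "send_rows", "arguments": {"deltas": [[[-0.005,0.012,0],[0,0,0],0.09],[[-0.01,0.024,0],[0,0,0],0.09],[[-0.013,0.03,0],[0,0,0],0.09],[[-0.013,0.03,0],[0,0,0],0.09],[[-0.013,0.03,0],[0,0,0],0.09],[[-0.013,0.03,0],[0,0,0],0.09],[[-0.012,0.027,-0.005],[0,0,0],0.09],[[-0.009,0.018,-0.01],[0,0,0],0.09],[[-0.005,0.0124,-0.015],[0,0,0],0.09],[[0,0,-0.008],[0,0,0],0.09]]}}

```text
clock: 22.55
position: [0.5183, 0.2298, 0.2071]
ee_rot: [-3.14, 0.085, 0.003]
force: [0.5, -0.6, 0.0]
width: 0.98
```

Call:
{"name": "send_rows", "arguments": {"deltas": [[[0,0,0],[0,0,0],0.09],[[0,0,0],[0,0,0],0.09],[[0,0,0],[0,0,0],0.09],[[0,0,0],[0,0,0],0.09],[[0,0,0],[0,0,0],0.09],[[0,0,0],[0,0,0],0.09],[[0,0,0],[0,0,0],0.09],[[0,0,0],[0,0,0],0.09],[[0,0,0],[0,0,0],0.09],[[0,0,0],[0,0,0],0.09]]}}

```text
clock: 23.55
position: [0.5201, 0.2272, 0.2082]
ee_rot: [3.14, -0.091, -0.0]
force: [0.1, -0.1, -0.4]
width: 0.979
```

Run:
```python
from h import *
import pickle
s=arm.observe(); p,im=snap('wrist','w7.png'); pickle.dump((s,p),open('w7.pkl','wb')); print(s['clock'],s['position'],s['ee_rot'],np.abs(s['dq']).max(),s['force'])
print(proj(p,[[.52,.227,.155],[.52,.227,.125]]))
```

```text
23.55 [0.5200526  0.22721047 0.20822617] [ 3.14018538e+00 -9.13325037e-02 -6.52964371e-05] 0.00216070971586859 [ 0.14177936 -0.06269575 -0.41295239]
[[322.68866909 225.29542895]
 [322.57415654 209.99797866]]
```

View pics/w7.png

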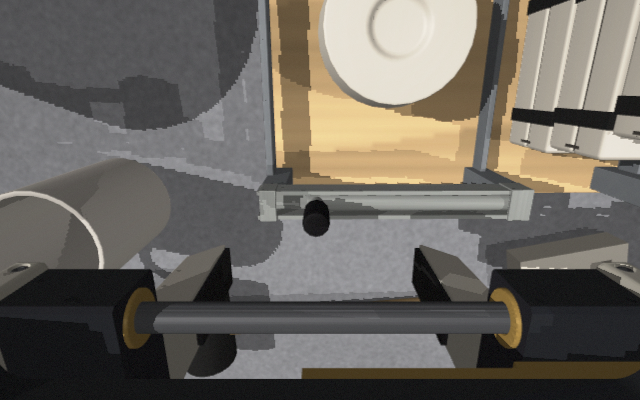

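Run:
```python
from h import *
import pickle
s,p=pickle.load(open('w7.pkl','rb'))
im=cv2.imread('pics/w7.png'); m=(im.max(2)[190:245,295:338]<50).astype(np.uint8); ys,xs=np.nonzero(m); print(xs.min()+295,xs.max()+295,ys.min()+190,ys.max()+190)
print(back(p,[(316,223)],.155),back(p,[(316,205)],.125)); r=back(p,[(275,221),(515,218.5),(275,184),(480,184)],.112); print(r, np.degrees(np.arctan2((r[1]-r[0])[1],(r[1]-r[0])[0])),np.degrees(np.arctan2((r[3]-r[2])[1],(r[3]-r[2])[0])))
```

```text
303 329 200 235
[[0.52182169 0.23117551 0.155     ]] [[0.52406317 0.23148859 0.125     ]]
[[0.50874799 0.26417305 0.112     ]
 [0.49999475 0.08058862 0.112     ]
 [0.53795177 0.26127538 0.112     ]
 [0.52902487 0.10944918 0.112     ]] -92.72977746893915 -93.36493487914183
```

Call:
{"name": "send_rows", "arguments": {"deltas": [[[0.0025,0.004,0],[0,0,0],0.05],[[0,0,0],[0,0,0],0.05],[[0,0,-0.02],[0,0,0],0.05],[[0,0,-0.025],[0,0,0],0.05],[[0,0,-0.018],[0,0,0],0.05],[[0,0,-0.009],[0,0,0],0.05],[[0,0,-0.004],[0,0,0],0.05],[[0,0,0],[0,0,0],0.05],[[0,0,0],[0,0,0],0.05],[[0,0,0],[0,0,0],0.05]], "force": 15}}

```text
clock: 24.6
position: [0.5231, 0.2313, 0.133]
ee_rot: [-3.14, 0.092, -0.002]
force: [-0.5, -0.5, -0.1]
width: 0.543
```

Call:
{"name": "send_rows", "arguments": {"deltas": [[[0,0,0],[0,0,0],0.01],[[0,0,0],[0,0,0],0.01],[[0,0,0],[0,0,0],0.01],[[0,0,0],[0,0,0],0.01],[[0,0,0],[0,0,0],0.01],[[0,0,0],[0,0,0],0.01],[[0,0,0],[0,0,0],0.01],[[0,0,0],[0,0,0],0.01],[[0,0,0],[0,0,0],0.01],[[0,0,0],[0,0,0],0.01]]}}

```text
clock: 25.6
position: [0.5226, 0.2311, 0.1323]
ee_rot: [3.14, -0.092, -0.0]
force: [0.2, -0.9, 1.9]
width: 0.192
```

Call:
{"name": "send_rows", "arguments": {"deltas": [[[-0.0003,-0.005,0],[0,0,0],0.01],[[-0.0005,-0.01,0],[0,0,0],0.01],[[-0.0006,-0.012,0],[0,0,0],0.01],[[-0.0006,-0.012,0],[0,0,0],0.01],[[-0.0006,-0.012,0],[0,0,0],0.01],[[-0.0006,-0.012,0],[0,0,0],0.01],[[-0.0006,-0.012,0],[0,0,0],0.01],[[-0.0006,-0.012,0],[0,0,0],0.01],[[-0.0005,-0.01,0],[0,0,0],0.01],[[-0.0004,-0.007,0],[0,0,0],0.01]]}}

```text
clock: 26.6
position: [0.5168, 0.1259, 0.1322]
ee_rot: [3.14, -0.093, -0.001]
force: [-3.8, 2.5, 4.1]
width: 0.194
```

Call:
{"name": "send_rows", "arguments": {"deltas": [[[-0.0003,-0.005,0],[0,0,0],0.01],[[-0.0003,-0.005,0],[0,0,0],0.01],[[-0.0002,-0.004,0],[0,0,0],0.01],[[-0.0002,-0.003,0],[0,0,0],0.01],[[-0.0001,-0.002,0],[0,0,0],0.01],[[0,0,0],[0,0,0],0.01],[[0,0,0],[0,0,0],0.01],[[0,0,0],[0,0,0],0.01],[[0,0,0],[0,0,0],0.01],[[0,0,0],[0,0,0],0.01]]}}

```text
clock: 27.6
position: [0.5165, 0.1172, 0.1322]
ee_rot: [-3.132, 0.079, -0.0]
force: [-0.3, 29.6, -1.0]
width: 0.263
```

Run:
```python
from h import *
s=arm.observe(); print(s['force'],s['ft_torque'],s['position'],s['width'])
a=snap('side','s8.png')[1]; b=snap('top','t8.png')[1]
f=lambda im,r:cv2.resize(im[r[1]:r[3],r[0]:r[2]],(400,int(400*(r[3]-r[1])/(r[2]-r[0]))),interpolation=cv2.INTER_CUBIC)
A=f(a,(300,120,400,225));B=f(b,(205,130,315,245)); h=min(A.shape[0],B.shape[0])
cv2.imwrite('pics/c8.png',np.hstack([A[:h],B[:h]]))
```

```text
[-0.2510893  29.64251654 -1.04435058] [ 6.43799039  0.32846766 -0.03282964] [0.51645133 0.11718893 0.13216458] 0.2629246208171517
```

View pics/c8.png

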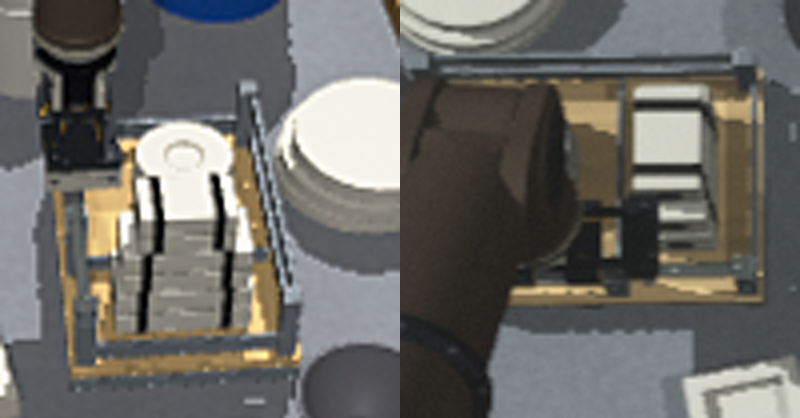

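Call:
{"name": "send_rows", "arguments": {"deltas": [[[0,0.005,0],[0,0,0],0.03],[[0,0.005,0],[0,0,0],0.05],[[0,0,0],[0,0,0],0.05],[[0,0,0],[0,0,0],0.05],[[0,0,0.01],[0,0,0],0.05],[[0,0,0.02],[0,0,0],0.05],[[0,0,0.025],[0,0,0],0.05],[[0,0,0.015],[0,0,0],0.05],[[0,0,0.005],[0,0,0],0.05],[[0,0,0],[0,0,0],0.05]]}}

```text
clock: 28.7
position: [0.5166, 0.1179, 0.208]
ee_rot: [-3.14, 0.092, -0.002]
force: [-0.7, 1.2, 0.0]
width: 0.545
```

Call:
{"name": "send_rows", "arguments": {"deltas": [[[0,0,0],[0,0,0],0.09],[[0,0,0],[0,0,0],0.09],[[0,0,0],[0,0,0],0.09],[[0,0,0],[0,0,0],0.09],[[0,0,0],[0,0,0],0.09],[[0,0,0],[0,0,0],0.09],[[0,0,0],[0,0,0],0.09],[[0,0,0],[0,0,0],0.09],[[0,0,0],[0,0,0],0.09],[[0,0,0],[0,0,0],0.09]]}}

```text
clock: 29.7
position: [0.5162, 0.1182, 0.2073]
ee_rot: [-3.14, 0.092, 0.0]
force: [-0.1, -0.8, 0.5]
width: 0.982
```

Run:
```python
from h import *
import pickle
s=arm.observe(); p,im=snap('wrist','w9.png'); pickle.dump((s,p),open('w9.pkl','wb')); print(s['clock'],s['position'],s['ee_rot'],np.abs(s['dq']).max(),s['force'])
```

```text
29.7 [0.51617032 0.11818394 0.20726315] [-3.14022386e+00  9.15219561e-02  1.44723511e-05] 0.0024425123973551718 [-0.09616351 -0.78291144  0.49672545]
```

View pics/w9.png

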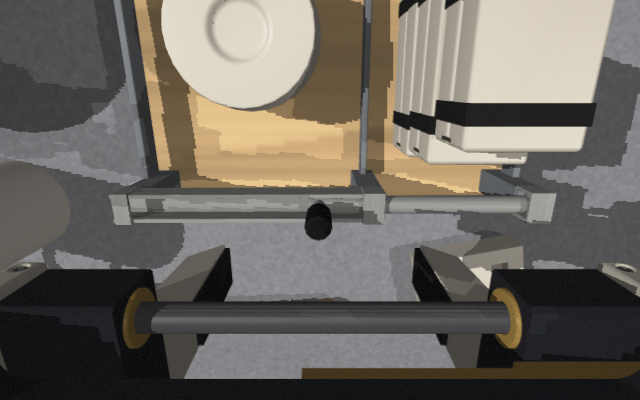

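Run:
```python
from h import *
import pickle
s,p=pickle.load(open('w9.pkl','rb')); im=cv2.imread('pics/w9.png')
m=(im.max(2)[190:250,295:345]<50); ys,xs=np.nonzero(m); print(xs.min()+295,xs.max()+295,ys.min()+190,ys.max()+190)
print('knob top',back(p,[(318.5,227)],.155))
print('leftpost r, midpost l/r, keeper l/r @.116',back(p,[(132,205),(363,205),(386,205),(526,205),(553,205)],.112)[:,:2].round(4))
cv2.imwrite('pics/w9c.png',cv2.resize(im[160:250,290:560],None,fx=2.9,fy=2.9,interpolation=cv2.INTER_CUBIC))
```

```text
305 331 203 239
knob top [[0.51549886 0.1207072  0.155     ]]
leftpost r, midpost l/r, keeper l/r @.116 [[ 0.5244  0.2612]
 [ 0.5142  0.0876]
 [ 0.5131  0.0703]
 [ 0.507  -0.035 ]
 [ 0.5058 -0.0553]]
```

View pics/w9c.png

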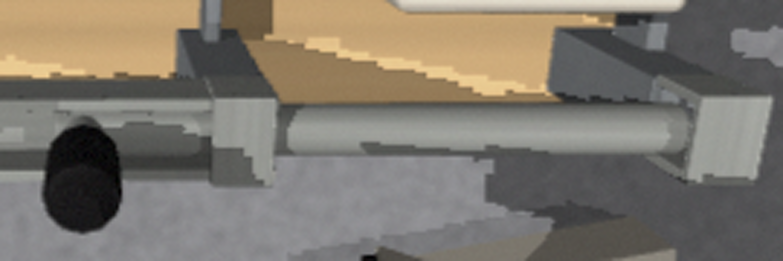

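The rod is at the keeper's mouth at (690,130) in the crop, and the knob is at y≈0.1207, so it has only travelled about 0.111 m. I'll push it again from behind with shut fingers and compare where it stops.

Call:
{"name": "send_rows", "arguments": {"deltas": [[[0,0.01,0],[0,0,0],0.0],[[0,0.015,0],[0,0,0],0.0],[[0,0.01,0],[0,0,0],0.0],[[0,0.004,0],[0,0,0],0.0],[[0,0,0],[0,0,0],0.0],[[0,0,0],[0,0,0],0.0],[[0,0,0],[0,0,0],0.0],[[0,0,0],[0,0,0],0.0],[[0,0,0],[0,0,0],0.0],[[0,0,0],[0,0,0],0.0]], "force": 40}}

```text
clock: 30.75
position: [0.5162, 0.157, 0.2073]
ee_rot: [-3.14, 0.092, 0.0]
force: [0.1, -0.3, 0.2]
width: 0.16
```

Call:
{"name": "send_rows", "arguments": {"deltas": [[[0,0,-0.015],[0,0,0],0.0],[[0,0,-0.02],[0,0,0],0.0],[[0,0,-0.02],[0,0,0],0.0],[[0,0,-0.013],[0,0,0],0.0],[[0,0,-0.006],[0,0,0],0.0],[[0,0,0],[0,0,0],0.0],[[0,0,0],[0,0,0],0.0],[[0,0,0],[0,0,0],0.0],[[0,0,0],[0,0,0],0.0],[[0,0,0],[0,0,0],0.0]]}}

```text
clock: 31.75
position: [0.5164, 0.1573, 0.1336]
ee_rot: [-3.14, 0.091, -0.001]
force: [0.1, 0.3, -0.4]
width: 0.005
```

Call:
{"name": "send_rows", "arguments": {"deltas": [[[0,-0.002,0],[0,0,0],0.0],[[0,-0.002,0],[0,0,0],0.0],[[0,-0.002,0],[0,0,0],0.0],[[0,-0.002,0],[0,0,0],0.0],[[0,-0.002,0],[0,0,0],0.0],[[0,-0.002,0],[0,0,0],0.0],[[0,0,0],[0,0,0],0.0],[[0,0,0],[0,0,0],0.0],[[0,0,0],[0,0,0],0.0],[[0,0,0],[0,0,0],0.0]]}}

```text
clock: 32.75
position: [0.5161, 0.1468, 0.1333]
ee_rot: [-3.139, 0.089, 0.0]
force: [-0.5, 5.6, -0.8]
width: 0.003
```

Call:
{"name": "send_rows", "arguments": {"deltas": [[[0,-0.002,0],[0,0,0],0.0],[[0,-0.002,0],[0,0,0],0.0],[[0,-0.001,0],[0,0,0],0.0],[[0,0,0],[0,0,0],0.0],[[0,0,0],[0,0,0],0.0],[[0,0,0],[0,0,0],0.0],[[0,0,0],[0,0,0],0.0],[[0,0,0],[0,0,0],0.0],[[0,0,0],[0,0,0],0.0],[[0,0,0],[0,0,0],0.0]]}}

```text
clock: 33.75
position: [0.5161, 0.1464, 0.1333]
ee_rot: [-3.134, 0.083, 0.0]
force: [0.5, 19.5, -0.6]
width: 0.002
```

Same stop, so the block isn't at the fingers. I can't tell whether it is the end stop or a jam. Total travel settles it: I'll draw the bolt back to its other stop and measure.

Call:
{"name": "send_rows", "arguments": {"deltas": [[[0,0.006,0],[0,0,0],0.0],[[0,0.004,0.01],[0,0,0],0.0],[[0,0,0.025],[0,0,0],0.03],[[0,-0.01,0.005],[0,0,0],0.05],[[-0.0005,-0.015,0],[0,0,0],0.05],[[0,-0.0062,0],[0,0,0],0.05],[[0,0,0],[0,0,0],0.05],[[0,0,0],[0,0,0],0.05],[[0,0,0],[0,0,0],0.05],[[0,0,-0.01],[0,0,0],0.05]], "force": 30}}

```text
clock: 34.75
position: [0.5164, 0.1195, 0.1635]
ee_rot: [-3.14, 0.09, -0.002]
force: [0.1, -0.1, -0.2]
width: 0.541
```

Call:
{"name": "send_rows", "arguments": {"deltas": [[[0,0,-0.02],[0,0,0],0.05],[[0,0,-0.01],[0,0,0],0.05],[[0,0,0],[0,0,0],0.05],[[0,0,0],[0,0,0],0.01],[[0,0,0],[0,0,0],0.01],[[0,0,0],[0,0,0],0.01],[[0,0,0],[0,0,0],0.01],[[0,0,0],[0,0,0],0.01],[[0,0,0],[0,0,0],0.01],[[0,0,0],[0,0,0],0.01]]}}

```text
clock: 35.75
position: [0.516, 0.1206, 0.1336]
ee_rot: [-3.138, 0.09, -0.001]
force: [0.4, 5.4, 1.1]
width: 0.186
```

Call:
{"name": "send_rows", "arguments": {"deltas": [[[0.0004,0.007,0],[0,0,0],0.01],[[0.0006,0.012,0],[0,0,0],0.01],[[0.0007,0.014,0],[0,0,0],0.01],[[0.0007,0.014,0],[0,0,0],0.01],[[0.0007,0.014,0],[0,0,0],0.01],[[0.0007,0.014,0],[0,0,0],0.01],[[0.0007,0.014,0],[0,0,0],0.01],[[0.0006,0.012,0],[0,0,0],0.01],[[0.0004,0.007,0],[0,0,0],0.01],[[0.0002,0.003,0],[0,0,0],0.01]]}}

```text
clock: 36.75
position: [0.5221, 0.2321, 0.1336]
ee_rot: [-3.14, 0.089, -0.003]
force: [1.2, -3.1, 5.9]
width: 0.185
```

Call:
{"name": "send_rows", "arguments": {"deltas": [[[0.0001,0.003,0],[0,0,0],0.01],[[0.0001,0.003,0],[0,0,0],0.01],[[0.0001,0.003,0],[0,0,0],0.01],[[0.0001,0.002,0],[0,0,0],0.01],[[0.0001,0.002,0],[0,0,0],0.01],[[0.0001,0.002,0],[0,0,0],0.01],[[0,0,0],[0,0,0],0.01],[[0,0,0],[0,0,0],0.01],[[0,0,0],[0,0,0],0.01],[[0,0,0],[0,0,0],0.01]]}}

```text
clock: 37.75
position: [0.5229, 0.2455, 0.1336]
ee_rot: [-3.14, 0.091, -0.003]
force: [5.0, -2.2, 5.0]
width: 0.183
```

The bolt moved freely back past its starting point to y=0.2455, a total of 0.125 m. So the stop at y=0.1206 is the real end stop, and the bolt had simply started about 14 mm in. I'll push it home again.

Call:
{"name": "send_rows", "arguments": {"deltas": [[[-0.0004,-0.007,0],[0,0,0],0.01],[[-0.0006,-0.012,0],[0,0,0],0.01],[[-0.0007,-0.014,0],[0,0,0],0.01],[[-0.0007,-0.014,0],[0,0,0],0.01],[[-0.0007,-0.014,0],[0,0,0],0.01],[[-0.0007,-0.014,0],[0,0,0],0.01],[[-0.0007,-0.014,0],[0,0,0],0.01],[[-0.0007,-0.014,0],[0,0,0],0.01],[[-0.0006,-0.01,0],[0,0,0],0.01],[[-0.0004,-0.006,0],[0,0,0],0.01]]}}

```text
clock: 38.75
position: [0.5163, 0.1265, 0.1336]
ee_rot: [-3.139, 0.091, -0.002]
force: [4.0, 3.3, 6.0]
width: 0.193
```

Call:
{"name": "send_rows", "arguments": {"deltas": [[[-0.0002,-0.003,0],[0,0,0],0.01],[[-0.0001,-0.002,0],[0,0,0],0.01],[[-0.0001,-0.002,0],[0,0,0],0.01],[[0,-0.001,0],[0,0,0],0.01],[[0,-0.001,0],[0,0,0],0.01],[[0,0,0],[0,0,0],0.01],[[0,0,0],[0,0,0],0.01],[[0,0,0],[0,0,0],0.01],[[0,0,0],[0,0,0],0.01],[[0,0,0],[0,0,0],0.01]]}}

```text
clock: 39.75
position: [0.516, 0.1206, 0.1336]
ee_rot: [-3.137, 0.087, -0.002]
force: [3.5, 9.1, 6.1]
width: 0.188
```

Call:
{"name": "send_rows", "arguments": {"deltas": [[[0,0.002,0],[0,0,0],0.03],[[0,0,0],[0,0,0],0.05],[[0,0,0],[0,0,0],0.05],[[0,0,0],[0,0,0],0.05],[[0,0,0.01],[0,0,0],0.05],[[0,0,0.02],[0,0,0],0.05],[[0,0,0.03],[0,0,0],0.05],[[0,0,0.03],[0,0,0],0.05],[[0,0,0.02],[0,0,0],0.05],[[0,0,0.005],[0,0,0],0.05]]}}

```text
clock: 40.75
position: [0.5165, 0.1187, 0.2509]
ee_rot: [-3.139, 0.092, -0.005]
force: [1.8, -0.9, -0.3]
width: 0.545
```

Call:
{"name": "send_rows", "arguments": {"deltas": [[[0,0,0],[0,0,0],0.05],[[0,0,0],[0,0,0],0.05],[[0,0,0],[0,0,0],0.05],[[0,0,0],[0,0,0],0.05],[[0,0,0],[0,0,0],0.05],[[0,0,0],[0,0,0],0.05],[[0,0,0],[0,0,0],0.05],[[0,0,0],[0,0,0],0.05],[[0,0,0],[0,0,0],0.05],[[0,0,0],[0,0,0],0.05]]}}

```text
clock: 41.75
position: [0.5154, 0.1189, 0.2483]
ee_rot: [-3.14, 0.092, -0.0]
force: [0.4, 0.6, -0.1]
width: 0.546
```

Run:
```python
from h import *
s=arm.observe(); p,im=snap('wrist','w10.png'); print(s['clock'],s['position'],s['force'])
m=(im.max(2)[180:260,290:350]<50); ys,xs=np.nonzero(m); print('knob',xs.min()+290,xs.max()+290,ys.min()+180,ys.max()+180)
print(proj(p,[[.5157,.1206,.155],[.5157,.1206,.125]]).round(1))
a=np.radians(-3.4);u=np.array([np.cos(a),np.sin(a)]);v=np.array([-u[1],u[0]])
for (L,W,z) in((.096,.060,.192),(.130,.064,.144),(.140,.066,.09)):
    c=np.array([(.613,.0138)]); q=proj(p,[[*(c[0]+L/2*i*u+W/2*j*v),z] for i,j in((1,1),(1,-1),(-1,-1),(-1,1))])
    cv2.polylines(im,[np.int32(np.round(q*8))],True,(0,0,255),1,cv2.LINE_AA,3)
cv2.imwrite('pics/w10o.png',im)
```

```text
41.75 [0.51540179 0.11894963 0.24826347] [ 0.36382013  0.55382714 -0.08178726]
knob 309 330 187 216
[[320.1 205.3]
 [320.3 193.9]]
```

View pics/w10o.png

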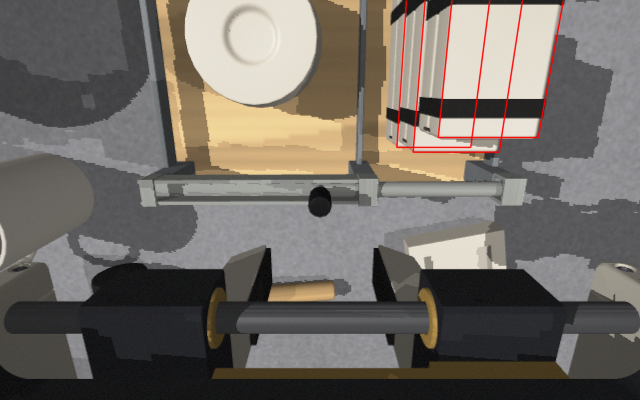

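The predicted outlines of all three blocks, centred on one axis, match the edges in the picture. The knob is at (319.5,205), as expected for y=0.1206, and the rod end is in the keeper. Handing in.

```bash
python3 -c "
from cell import job; print(job.sign_off())"
```

```text
the job is handed in; nothing more can be done
None
```

The column is built and the bolt is home. I set the long mould on the base mould and the short mould on top, let go of each only after feeling it touch down, and handed in at about 42 s of the 72 s. The sign-off gave no verdict.

- **Column:** in the last wrist picture, the outlines of all three blocks on one common centre and heading fit the edges to within a few pixels (about 2 mm). After placing, the long mould measured about 1 mm and less than 1° off the base mould. I did not measure the short mould again beyond that outline check.
- **Bolt:** it stopped about 14 mm earlier than I expected, so I checked whether it had jammed. Drawing it all the way back gave a total travel of 0.125 m. That means the stop was the real end stop, and the bolt had started partly in. I then pushed it back to the same stop, at knob y = 0.1206.
- **Possible fault:** that check means the bolt was drawn back once after it was first home.
- **Bystanders:** I saw none move, but I did not measure them.
- **Pictures:** I viewed 14, which is over the budget of 10. The extras went on the bolt question and the final check.

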